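# Drift a locating plug out of a carrier block

## Robot

A 6-joint arm with a two-finger parallel gripper is mounted at the origin on the work surface. World frame = base frame: x ahead of the robot, y to its left, z up, the work surface at z = 0. Lengths are in m, angles in rad, forces in N, time in s.
With the tool pointing down it reaches from about 0.25 to 0.775 m from the base axis. Payload 8.9 kg.
Tool frame: the origin (TCP) lies midway between the tips of the shut fingers; the grasp point (between the pads) lies 19 mm behind it (robot.grip_depth is the distance from the TCP to the grasp point, in m); z points along the fingers, x is the direction in which the jaws open and shut, and the axes are right-handed (so a half turn about z gives the same grasp; the last joint's range is limited). The gripper opens to 85 mm and grips with 20 to 120 N. Pads are 22 mm wide; open, the fingers measure 114 mm over their backs; the gripper's body (76 mm by 85 mm) begins 54 mm behind the grasp point. The pads swing forward as they close: fully open they stand 13 mm farther back than shut.
Start: joints at [-1.244, 0.291, -0.153, 1.127, 0, 1.431], TCP at [0.236, -0.469, 0.231] pointing down, gripper open.
Joint ranges: [-2.52, 2.52], [-0.91, 1.74], [-1.3, 1.37], [-1.96, 2.02], [-1.52, 1.47], [-3.14, 3.14]. Speed limits (rad/s): [2.22, 2.22, 2.79, 3.14, 3.14, 3.14].

## Interface

Orientations are given as a 3x3 rotation matrix whose columns are the frame's x, y, z axes.
In Python, from station import sensors, cams, job, robot gives the robot as it stands.
- The arm moves only by the tool step_arm, never from a script. Its arguments are lists of equal length, an entry for each row: "travel": the shift along the world's x, y, z in cm, a list of three; "turn": the turn, a rotation vector about the world's x, y, z in rad, a list of three; "grip": the opening, from -1 (shut) to 1 (fully open), so that 0 is half open. A call has 1 to 10 rows; each row is the pose to reach, as a shift and turn from the pose commanded when the call began; what a row does not reach only later rows make up. A row lasts 1/12 s, in which the tool goes at most 41.7 mm and 7.16 degrees, less where a joint would pass 70% of its speed; a pose out of reach is approached as far as the arm can. A call with a gripper value outside its range is refused whole. The fingers move at their own pace and stop on an object; "grip_force" is the grip in N (left out, the last holds). Time passes only in rows, so rows that repeat a pose let the fingers close. It gives the time, the measured TCP pose, the force and the opening at its end, in the units of the state.
- sensors.get_state(): the state, without advancing time (a new reading comes with each control period).
- cams.capture(name): name is "side" or "top"; returns a dict with "pixels" (384x512x3 uint8, red, green, blue), "z_map" (384x512 float32, m along the optical axis (not along the pixel's ray), 0 where there is no reading), "mtx" (3x3 intrinsics, pixels), "eye" and "attitude" of the camera in the world. Camera axes: x right, y up, looking along -z (the intrinsics and any distortion apply to the point x, -y, -z); pixel columns grow to the right and rows downward; lengths in m; the calibration is good to about 2 mm. A picture is of the moment at which its call begins.
- job.hand_in(): hands the job in, once; it reports no verdict.
The state is a dict: "time": time; "qpos": joint angles; "qd": joint speeds; "effort": joint torques, N m; "position": TCP position; "tcp_rot": TCP orientation; "wrist_force": force on the tool from outside, world axes, zero at the start; "ft_torque": the same for the moment, N m; "width": opening from 0.0 (shut) to 1.0 (fully open).
Only numpy, scipy, OpenCV 4.12 (cv2) and the standard library are available. Lean on these libraries where they do the work, as an engineer would, in place of code of your own. Each camera call takes 0.05 s, during which the arm holds its last target.

## Task

The brass plug in the bore of the black bridge fixture has to come out: take the steel drift from its stand, feel its tip into the hole of the spring-mounted guide plate on the fixture, and push the plug down until it drops out below into the catch tray. Never press the drift on the guide plate or the fixture with more than 15 N, nor on the plug with more than 30 N. Then pull the drift out, stand it fully home in its stand again, and leave the things lying nearby where they are.

Things in the scene. Friction and masses are not known exactly. Their poses are not given: they have to be found in the camera images.
- fixture: Black bridge fixture, fixed: block 80 (x) x 110 (y) x 50 mm, underside 45 mm and top 95 mm above the bench, on legs along its +y and -y sides, open to its +x and -x. Origin on the bench on the bore's axis; z up. The upright bore, 23 mm wide, goes through the block at the origin. On top a steel guide plate (see bore_axis), below a catch tray (see tray).
- bore_axis (a point): Point of the fixture on the bore's axis, 108 mm above the bench: height of the top of the guide plate, steel, 64 x 64 x 8 mm. The plate's one hole, 9.4 mm wide, plain edge, lies up to 4 mm off this point in the fixture's x and up to 4 mm in y, unmeasured: look or feel for it. The plate gives 5 mm downward (1 N per mm, starting at about 0.6 N), then stops hard; it does not move sideways.
- tray (a point): Centre of the floor of the aluminium catch tray under the block, part of the fixture, 4 mm above the bench; inside 98 (x) x 74 (y) mm, with lips 14 mm high on the two open sides.
- plug: Plain brass plug, 22 mm diameter, 22 mm long, about 70 g, upright in the bore, its top 2 to 5 mm below the block's top. Origin at the centre of its underside, z along its axis. Two spring jaws in the bore (at its +y and -y sides, 47 to 74 mm above the bench, narrowing downward) hold it: pushing takes about 3 to 20 N (varies) until its top is below 47 mm; then it drops into the tray.
- plug_center (a point): Middle of the plug, 11 mm above its underside.
- drift: Steel drift, 220 g, upright in its stand: rod 8 mm diameter, 75 mm long, plain flat tip; flange 34 mm diameter; dark round handle 22 mm diameter. Origin at the tip's centre, z along the axis to the handle: flange 75 to 83 mm, handle 83 to 145 mm from the tip. At rest the flange lies on the stand's top.
- stand: Grey plastic block 60 x 60 x 85 mm, fixed to the bench, with one upright blind square hole 12 mm wide and 80 mm deep in the middle of its top. Origin at the centre of its underside, z up. With the drift home, the drift's tip is 10 mm above the stand's underside.
- case_a: Bystander: clear round movement case with a white disc, 48 mm diameter, 13 mm high, loose on the bench. Origin under its centre.
- case_b: Bystander: a second such movement case.
- loupe: Bystander: black eye loupe, a blunt cone 34 mm diameter at its foot and 26 mm high, loose on the bench. Origin under its centre.
Not all that is in view belongs to the job. Several things look just like the stand: the one meant starts farthest from the robot's base.

How it is judged:
By the outcome, as a careful person would: the job done as asked, in the order asked, and still so for the second after the job is handed in, with the robot touching nothing.
It also fails if it takes over 72 s, if anything falls off the work surface, if the arm or the gripper's body presses on something with over 40 N, if the wrist force passes 120 N, or if a joint passes its speed limit or range.

## Working session

There is one attempt and no reset: what is moved stays moved. The work goes in short steps, Python scripts to look and compute and a tool call to move; the robot and the scene stay as the last step left them, time stands still between calls to the robot, and variables do not carry over. Pictures are saved under pics/ and viewed, and the job is handed in when it is done.

Besides the shell and the picture viewer there is one more tool, called after "Call:" by a JSON object that holds its "fn" and its "kwargs". step_arm: Moves the arm, as the interface text tells. Its arguments: {"type":"object","properties":{"travel":{"type":"array","items":{"type":"array","items":{"type":"number"}}},"turn":{"type":"array","items":{"type":"array","items":{"type":"number"}}},"grip":{"type":"array","items":{"type":"number"}},"grip_force":{"type":"number"}},"required":["travel","turn","grip"]}

```bash
mkdir -p pics; ls
python3 - <<'E'
from station import sensors,cams,job,robot
import cv2,numpy as np
s=sensors.get_state();print(s)
for n in("side","top"):
    c=cams.capture(n);cv2.imwrite(f"pics/{n}0.png",cv2.resize(c["pixels"][:,:,::-1],(800,600)))
    np.savez(f"{n}0.npz",**c);print(n,c["mtx"],c["eye"],c["attitude"],[k for k in c])
print([a for a in dir(robot) if a[0]!='_'])
E
```

```text
pics
{'time': 0.0, 'qpos': array([-1.24430948e+00,  2.91259795e-01, -1.54114005e-01,  1.12669579e+00,
       -6.76173635e-06,  1.43150837e+00]), 'qd': array([ 2.55759378e-04,  1.39874523e-04,  1.04518412e-03, -3.04001554e-04,
       -1.72354960e-05,  1.52807692e-03]), 'effort': array([-3.55901420e-04, -5.37141395e+01,  3.31371117e+01,  1.57539354e-02,
       -3.21473217e-04,  5.20907605e-06]), 'position': array([ 0.23565352, -0.46865955,  0.23074754]), 'tcp_rot': array([[ 4.49114945e-01, -8.93473891e-01, -4.14762870e-04],
       [-8.93473097e-01, -4.49115104e-01,  1.20383613e-03],
       [-1.26187242e-03, -1.70081330e-04, -9.99999189e-01]]), 'wrist_force': array([-0.38938247, -0.35395757,  0.230005  ]), 'ft_torque': array([-0.00883732, -0.03138616,  0.00663388]), 'width': 1.000724972023745}
side [[370.30829967   0.         256.97258087]
 [  0.         370.30829967 187.12102588]
 [  0.           0.           1.        ]] [0.20204863 0.54259021 0.57156244] [[-0.79973476  0.39151463 -0.45512702]
 [-0.60008453 -0.49861562  0.62552459]
 [ 0.01796859  0.77336844  0.63370212]] ['pixels', 'z_map', 'mtx', 'eye', 'attitude']
top [[397.18116023   0.         251.82594033]
 [  0.         397.18116023 196.37681463]
 [  0.           0.           1.        ]] [0.50847827 0.06365656 0.8793732 ] [[ 0.0157174   0.99916192 -0.03779454]
 [-0.99985526  0.0154596  -0.00710371]
 [-0.00651347  0.03790072  0.99926028]] ['pixels', 'z_map', 'mtx', 'eye', 'attitude']
['PlanningError', 'grip_depth']
```

View pics/top0.png

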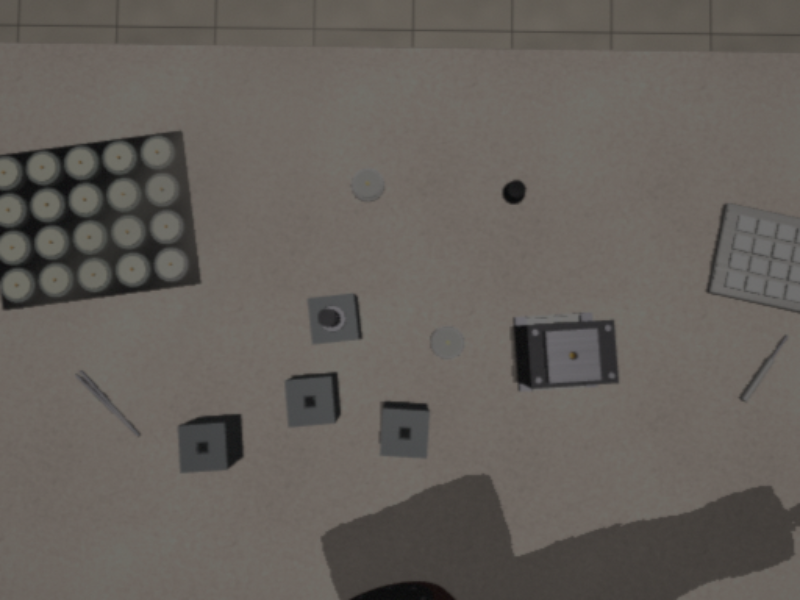

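View pics/side0.png

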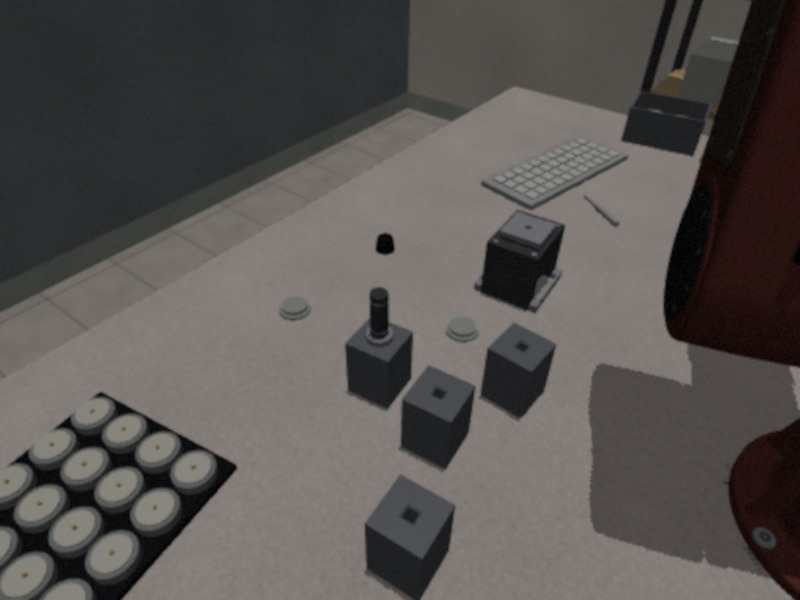

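Top view (800x600 px): the drift stands in the grey block at (333,318). Other look-alike blocks are at (312,400), (405,432) and (204,445). The fixture is at (570,355) with its plate hole near (573,355), the cases are at (368,185) and (447,342), and the loupe is at (514,191). Next I measure these.

```bash
cat > h.py <<'E'
import numpy as np,cv2
def load(n): return dict(np.load(n))
def world(c):
    z=c["z_map"].astype(float);v,u=np.mgrid[:z.shape[0],:z.shape[1]]
    K=c["mtx"];x=(u-K[0,2])/K[0,0]*z;y=(v-K[1,2])/K[1,1]*z
    P=np.stack([x,-y,-z],-1)@c["attitude"].T+c["eye"];P[z==0]=np.nan
    return P
def onz(c,u,v,h):
    K=c["mtx"];d=c["attitude"]@np.array([(u-K[0,2])/K[0,0],-(v-K[1,2])/K[1,1],-1.]);t=(h-c["eye"][2])/d[2]
    return c["eye"]+t*d
def proj(c,p):
    q=c["attitude"].T@(np.asarray(p)-c["eye"]);K=c["mtx"]
    return np.array([K[0,0]*q[0]/-q[2]+K[0,2],K[1,1]*(-q[1])/-q[2]+K[1,2]])
E
python3 - <<'E'
from h import *
c=load("top0.npz");P=world(c);f=.64
lab={"S1":(333,318,85),"S2":(312,400,85),"S3":(405,432,85),"S4":(204,445,85),"plate":(573,355,108)}
for k,(u,v,h) in lab.items():
    u*=f;v*=f
    m=np.zeros(P.shape[:2],bool);m[int(v)-28:int(v)+28,int(u)-32:int(u)+32]=1
    m&=abs(P[...,2]-h/1000)<.006
    xy=P[m][:,:2];r=cv2.minAreaRect((xy*1000).astype(np.float32))
    print(k,m.sum(),r,np.median(P[m][:,2]),"dist",np.hypot(*r[0]))
    if k=="plate":
        m=np.zeros(P.shape[:2],bool);m[int(v)-38:int(v)+38,int(u)-42:int(u)+42]=1
        for lo,hi in((.09,.0995),(.102,.115)):
            mm=m&(P[...,2]>lo)&(P[...,2]<hi);print(cv2.minAreaRect((P[mm][:,:2]*1000).astype(np.float32)),np.median(P[mm][:,2]))
m=(P[...,2]>.12)&(P[...,2]<.2);m[330:]=0
ys,xs=np.nonzero(m);print("handle",len(ys),xs.min(),xs.max(),ys.min(),ys.max(),P[m].mean(0),np.median(P[m][:,2]),cv2.minEnclosingCircle((P[m][:,:2]*1000).astype(np.float32)))
im=c["pixels"][:,:,::-1]
a=cv2.convertScaleAbs(im[185:260,315:410],alpha=2);b=cv2.convertScaleAbs(im[180:255,175:270],alpha=2)
cv2.imwrite("pics/crop.png",np.hstack([cv2.resize(q,(400,316),interpolation=cv2.INTER_CUBIC) for q in(a,b)]))
E
```

```text
S1 682 ((522.6146850585938, 148.20425415039062), (59.85682678222656, 60.30501937866211), 7.134073257446289) 0.08473110139997342 dist 543.2224314101607
S2 889 ((416.4703674316406, 175.7085418701172), (60.08734130859375, 60.59233474731445), 6.08777379989624) 0.08475706689301055 dist 452.018869777323
S3 882 ((378.5568542480469, 53.92449188232422), (60.14087677001953, 60.2809944152832), 86.69236755371094) 0.08463975338949103 dist 382.37827177148006
S4 914 ((355.9652099609375, 310.88690185546875), (60.50257873535156, 61.14146041870117), 4.413684368133545) 0.08487240220121811 dist 472.6117819604439
plate 1104 ((481.14727783203125, -153.16976928710938), (63.96809768676758, 65.01463317871094), 4.495251178741455) 0.10730936014068942 dist 504.93928465572986
((482.77044677734375, -156.41543579101562), (80.06509399414062, 111.12264251708984), 4.472055912017822) 0.09430646116236979
((481.14727783203125, -153.16976928710938), (63.96809768676758, 65.01463317871094), 4.495251178741455) 0.10730936014068942
handle 127 203 216 197 209 [0.52241718 0.14667983 0.15189768] 0.15417061367445595 ((522.7647094726562, 147.81231689453125), 11.107647895812988)
```

View pics/crop.png

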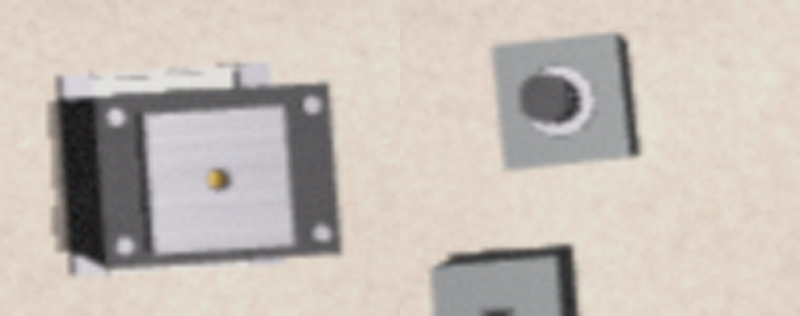

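Run:
```python
from h import *
for n in("top","side"):
    c=load(n+"0.npz");im=c["pixels"].astype(float);P=world(c)
    p0=proj(c,[.481,-.154,.108]);u0,v0=np.round(p0).astype(int);print(n,p0)
    w=im[v0-6:v0+7,u0-6:u0+7]
    # plate background via median; deviation
    bg=np.median(w.reshape(-1,3),0);d=np.abs(w-bg).sum(2)
    print(bg);print(d.astype(int))
    d[d<25]=0
    v,u=np.mgrid[v0-6:v0+7,u0-6:u0+7]
    b=(d>0)
    for q in(d,np.minimum(d,60)):
        cu,cv=(q*u).sum()/q.sum(),(q*v).sum()/q.sum();print(cu,cv,onz(c,cu,cv,.108))
```

```text
top [366.71599637 227.42660571]
[101.  99. 102.]
[[  9  10   9   8   7   9   5   6   7   5   4   4   3]
 [  9  11   5   7   4   2   4   5   3   1   2   2   1]
 [  3   4   2   4   3   1   0   1   2   4   1   3   6]
 [  0   1   0   3  18  19  21  21  11   4   8   7  10]
 [  1   3   6  24  56  98 112  74  34   9   9   8   3]
 [  0   0   6  32  58 103 150 142  75  20   3   3   0]
 [  2   0  11  37  63 107 151 168 103  26   3   1   0]
 [  4   5   4  31  59 106 155 164 108  29   1   2   1]
 [  3   3   4  29  70 108 124 115  50  11   3   0   3]
 [ 10   7   7   0  10  49  43  24   5   2   4   3   1]
 [  9   9  11   9   7   6   5   5   7   9   7   2   5]
 [ 13   9  13  10   9   7   7   8   9   5   4   4   1]
 [  5   4   3   0   3   1   0   1   2   0   3   3   3]]
366.99929303640863 227.21633085896076 [ 0.48141456 -0.15454493  0.108     ]
366.81015579919216 227.2325447201385 [ 0.48137744 -0.15417997  0.108     ]
side [337.65203779 144.73116358]
[104. 103. 108.]
[[  0   1   1   0   2   1   3   6   7  23  51  64  89]
 [  1   2   1   3   0   4   1   8   9   2   4   2  14]
 [  5   1   1   2   2   4   5   1   4   7   0   9   3]
 [  6   2   4   1   4   6   3   1   3   3   1   2   1]
 [  4   6   0   2  10  10  12   5   2   4   4   3   2]
 [  1   6   2  14  40  62  58  37  11   1   4   3   2]
 [  4   1  10  24  89 148 156 124  42   3   2   3   2]
 [  1   2   3  12  40  76  84  85  38   3   0   0   1]
 [  4   4   8   1   5   2   4   4   3   4   8   4   4]
 [  4   1   3   0   2   1   5   5   4   1   3   3   5]
 [  1   3   1   2   3   2   4   6   2   0   2   1   7]
 [  2   4   3   5   4   5   5   3   0   6   1   6   4]
 [ 40  29   7   5   4   3   3   4   2   4   6   9   5]]
338.33653846153845 144.4940828402367 [ 0.48022013 -0.15590524  0.108     ]
338.3446153846154 144.43692307692308 [ 0.48031862 -0.1561372   0.108     ]
```

The stand meant is S1 at (333,318): at 543 mm it is the farthest from the base (the others are at 452, 382 and 473 mm), and the crop shows it holds the drift. I'll move above it now.

Call:
{"fn": "step_arm", "kwargs": {"travel": [[2.8, 6.2, 0], [5.6, 12.4, 0], [8.4, 18.6, 0], [11.2, 24.8, 0], [14, 31, 0], [16.8, 37.2, 0], [19.6, 43.4, 0], [22.4, 49.6, 0], [25.6, 55.6, 0], [28.7, 61.7, 0]], "turn": [[0, 0, 0.11], [0, 0, 0.22], [0, 0, 0.33], [0, 0, 0.44], [0, 0, 0.55], [0, 0, 0.66], [0, 0, 0.77], [0, 0, 0.88], [0, 0, 1.0], [0, 0, 1.105]], "grip": [1, 1, 1, 1, 1, 1, 1, 1, 1, 1]}}

```text
time: 0.93
position: [0.4089, -0.0879, 0.2313]
tcp_rot: [[1.0, 0.006, 0.0], [0.006, -1.0, -0.0], [0.0, 0.0, -1.0]]
wrist_force: [1.7, -0.8, 0.5]
width: 1.001
```

Call:
{"fn": "step_arm", "kwargs": {"travel": [[1.9, 3.9, 0], [3.8, 7.8, 0], [5.7, 11.7, 0], [7.6, 15.6, 0], [9.5, 19.5, 0], [11.4, 23.6, 0], [11.4, 23.6, 0], [11.4, 23.6, 0], [11.4, 23.6, 0]], "turn": [[0, 0, 0], [0, 0, 0], [0, 0, 0], [0, 0, 0], [0, 0, 0], [0, 0, 0], [0, 0, 0], [0, 0, 0], [0, 0, 0]], "grip": [1, 1, 1, 1, 1, 1, 1, 1, 1]}}

```text
time: 1.68
position: [0.5222, 0.1461, 0.2306]
tcp_rot: [[1.0, 0.002, -0.002], [0.002, -1.0, -0.001], [-0.002, 0.001, -1.0]]
wrist_force: [-0.4, 0.0, 0.1]
width: 0.997
```

Run:
```python
from station import sensors,cams
from h import *
s=sensors.get_state();print(s["position"],s["tcp_rot"],s["wrist_force"],s["time"])
c=cams.capture("side");np.savez("side1.npz",**c)
p=proj(c,[.5227,.1479,.155]);print(p)
u,v=int(p[0]),int(p[1]);im=c["pixels"][max(0,v-90):v+60,u-80:u+80,::-1]
cv2.imwrite("pics/s1.png",cv2.convertScaleAbs(cv2.resize(im,None,fx=4,fy=4,interpolation=cv2.INTER_CUBIC),alpha=1.7))
```

```text
[0.52221221 0.14611909 0.23064796] [[ 9.99997681e-01  1.52367755e-03 -1.52183983e-03]
 [ 1.52269979e-03 -9.99998634e-01 -6.43437956e-04]
 [-1.52281814e-03  6.41119158e-04 -9.99998635e-01]] [-0.36985062  0.0252806   0.1498327 ] 1.6833
[241.70834909 187.01832294]
```

View pics/s1.png

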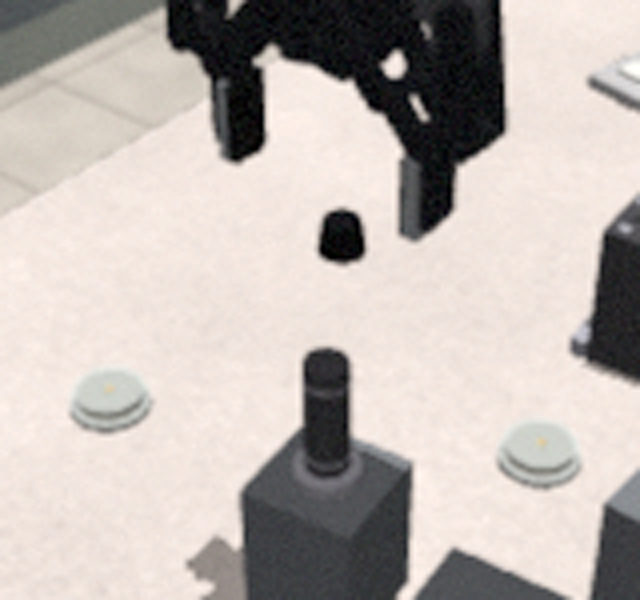

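The handle top at (326,363) in the crop matches the top-view position within a pixel, and it lies midway between the fingers. Descending to grasp.

Call:
{"fn": "step_arm", "kwargs": {"travel": [[0.05, 0.17, -2.5], [0.05, 0.17, -5], [0.05, 0.17, -7.5], [0.05, 0.17, -9.5], [0.05, 0.17, -11], [0.05, 0.17, -12], [0.05, 0.17, -12], [0.05, 0.17, -12]], "turn": [[0, 0, 0], [0, 0, 0], [0, 0, 0], [0, 0, 0], [0, 0, 0], [0, 0, 0], [0, 0, 0], [0, 0, 0]], "grip": [1, 1, 1, 1, 1, 1, 1, 1]}}

```text
time: 2.4
position: [0.5231, 0.1468, 0.1116]
tcp_rot: [[1.0, -0.001, -0.0], [-0.001, -1.0, -0.0], [-0.0, 0.0, -1.0]]
wrist_force: [-0.2, 0.2, 0.9]
width: 1.003
```

Call:
{"fn": "step_arm", "kwargs": {"travel": [[0, 0, 0], [0, 0, 0], [0, 0, 0], [0, 0, 0], [0, 0, 0], [0, 0, 0], [0, 0, 0], [0, 0, 0]], "turn": [[0, 0, 0], [0, 0, 0], [0, 0, 0], [0, 0, 0], [0, 0, 0], [0, 0, 0], [0, 0, 0], [0, 0, 0]], "grip": [0, -0.2, -0.5, -0.7, -1, -1, -1, -1], "grip_force": 80}}

```text
time: 3.07
position: [0.5236, 0.1478, 0.1118]
tcp_rot: [[1.0, 0.0, 0.001], [0.0, -1.0, 0.0], [0.001, -0.0, -1.0]]
wrist_force: [-1.0, -0.5, 5.5]
width: 0.235
```

Call:
{"fn": "step_arm", "kwargs": {"travel": [[0, 0, 0], [0, 0, 0], [0, 0, 0.5], [0, 0, 1], [0, 0, 2], [0, 0, 2], [0, 0, 2]], "turn": [[0, 0, 0], [0, 0, 0], [0, 0, 0], [0, 0, 0], [0, 0, 0], [0, 0, 0], [0, 0, 0]], "grip": [-1, -1, -1, -1, -1, -1, -1]}}

```text
time: 3.65
position: [0.5239, 0.1478, 0.1321]
tcp_rot: [[1.0, 0.0, 0.001], [0.0, -1.0, 0.0], [0.001, -0.0, -1.0]]
wrist_force: [0.1, -0.2, -2.4]
width: 0.238
```

Run:
```python
from station import sensors,cams
from h import *
s=sensors.get_state();print(s["position"],s["tcp_rot"],s["wrist_force"],s["ft_torque"],s["width"])
c=cams.capture("side");u,v=242,195
im=c["pixels"][v-70:v+70,u-80:u+80,::-1]
cv2.imwrite("pics/s2.png",cv2.convertScaleAbs(cv2.resize(im,None,fx=4,fy=4,interpolation=cv2.INTER_CUBIC),alpha=1.7))
```

```text
[0.52385736 0.14779972 0.13209308] [[ 9.99998898e-01  1.83779594e-05  1.48422734e-03]
 [ 1.80658295e-05 -9.99999978e-01  2.10311052e-04]
 [ 1.48423117e-03 -2.10284006e-04 -9.99998876e-01]] [ 0.14934858 -0.16999321 -2.4426277 ] [-0.01899396 -0.00061403  0.00299078] 0.2381278383781943
```

View pics/s2.png

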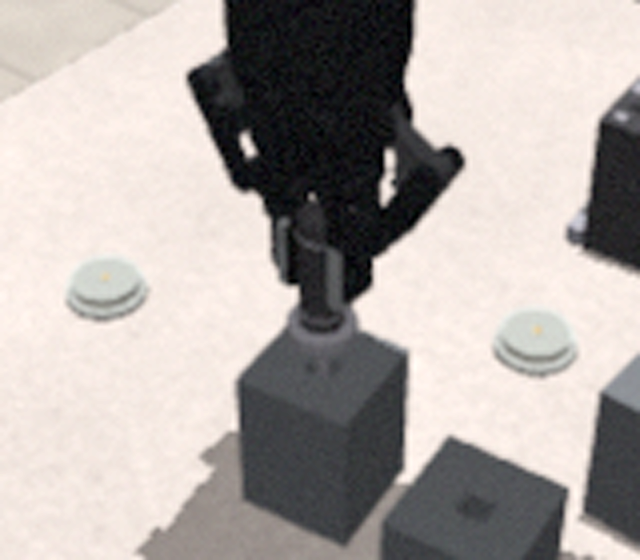

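Call:
{"fn": "step_arm", "kwargs": {"travel": [[0, 0, 3], [0, 0, 6], [0, 0, 9], [0, -1, 10.3], [-0.4, -4, 10.3], [-0.9, -7.5, 10.3], [-1.4, -11, 10.3], [-1.9, -14.5, 10.3], [-2.4, -18, 10.3], [-2.9, -21.5, 10.3]], "turn": [[0, 0, 0], [0, 0, 0], [0, 0, 0], [0, 0, 0], [0, 0, 0], [0, 0, 0], [0, 0, 0], [0, 0, 0], [0, 0, 0], [0, 0, 0]], "grip": [-1, -1, -1, -1, -1, -1, -1, -1, -1, -1]}}

```text
time: 4.53
position: [0.4935, -0.0688, 0.2341]
tcp_rot: [[1.0, 0.0, -0.0], [0.0, -1.0, 0.0], [-0.0, -0.0, -1.0]]
wrist_force: [0.4, 0.4, -1.4]
width: 0.236
```

Call:
{"fn": "step_arm", "kwargs": {"travel": [[-0.5, -3, 0], [-0.9, -5.5, 0], [-1.2, -7.5, 0], [-1.4, -8.8, 0], [-1.4, -8.8, 0], [-1.4, -8.8, 0], [-1.4, -8.8, 0]], "turn": [[0, 0, 0], [0, 0, 0], [0, 0, 0], [0, 0, 0], [0, 0, 0], [0, 0, 0], [0, 0, 0]], "grip": [-1, -1, -1, -1, -1, -1, -1]}}

```text
time: 5.12
position: [0.4801, -0.1547, 0.2341]
tcp_rot: [[1.0, 0.0, -0.0], [0.0, -1.0, 0.001], [-0.0, -0.001, -1.0]]
wrist_force: [0.5, -0.1, -1.8]
width: 0.236
```

Run:
```python
from station import sensors,cams
from h import *
s=sensors.get_state();print(s["position"],s["tcp_rot"],s["wrist_force"],s["ft_torque"],s["width"])
for n in("side","top"):
    c=cams.capture(n);np.savez(n+"3.npz",**c);t=s["position"]-[0,0,.1018]
    p=proj(c,t);print(n,p);u,v=int(p[0]),int(p[1])
    im=c["pixels"][v-50:v+50,u-60:u+60,::-1]
    cv2.imwrite(f"pics/{n}3.png",cv2.convertScaleAbs(cv2.resize(im,None,fx=6,fy=6,interpolation=cv2.INTER_CUBIC),alpha=1.7));print(u-60,v-50)
```

```text
[ 0.48014075 -0.15467449  0.23408769] [[ 9.99999917e-01  6.48390428e-05 -4.03245913e-04]
 [ 6.50757626e-05 -9.99999826e-01  5.87050285e-04]
 [-4.03207778e-04 -5.87076478e-04 -9.99999746e-01]] [ 0.5494349  -0.09740195 -1.75107497] [ 0.00508849  0.01233477 -0.03939835] 0.23571385075484208
side [339.79831757 135.68732272]
279 85
top [370.73837546 228.41361689]
310 178
```

View pics/side3.png

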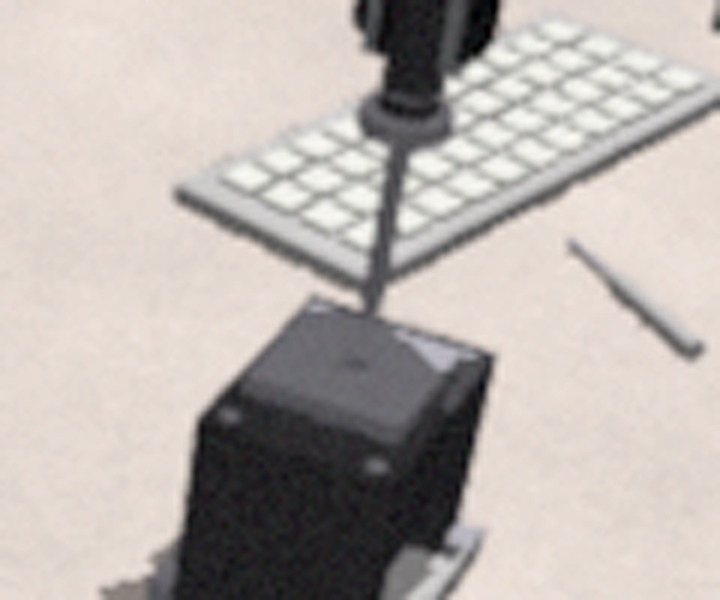

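View pics/top3.png

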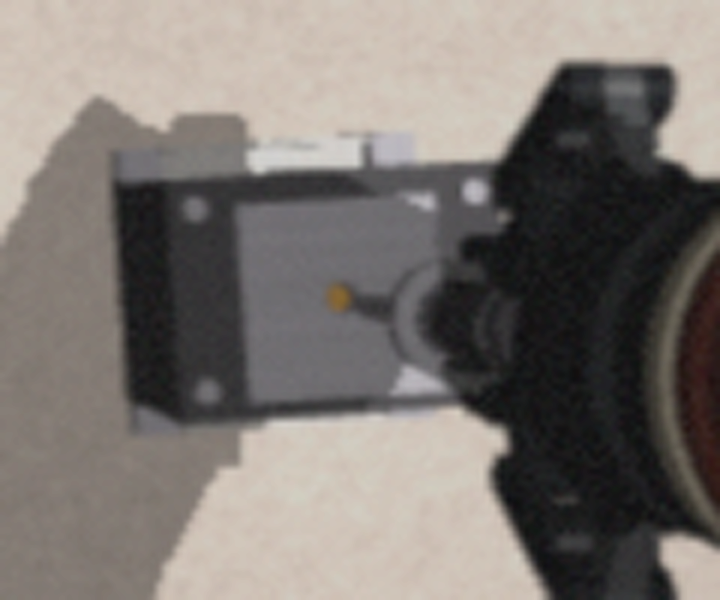

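Run:
```python
from h import *
t=np.array([.48014,-.15467,.1323])
for n,o in(("side",(279,85)),("top",(310,178))):
    c=load(n+"3.npz")
    for dz in(0,.075,.083):
        p=proj(c,t+[0,0,dz]);print(n,dz,((p-o)+.5)*6-.5)
    p=c["pixels"];im=p[o[1]+36:o[1]+64,o[0]+40:o[0]+80] if n=="top" else p[o[1]+15:o[1]+67,o[0]+45:o[0]+80]
    cv2.imwrite(f"pics/{n}3b.png",cv2.convertScaleAbs(cv2.resize(im[:,:,::-1],None,fx=11,fy=11,interpolation=cv2.INTER_NEAREST),alpha=2.2))
```

```text
side 0 [367.29141376 306.60145664]
side 0.075 [400.82839864 125.71733866]
side 0.083 [404.64430579 105.13597149]
top 0 [366.92736124 304.98554966]
top 0.075 [445.11902583 316.3946002 ]
top 0.083 [454.50604591 317.76427287]
```

View pics/side3b.png

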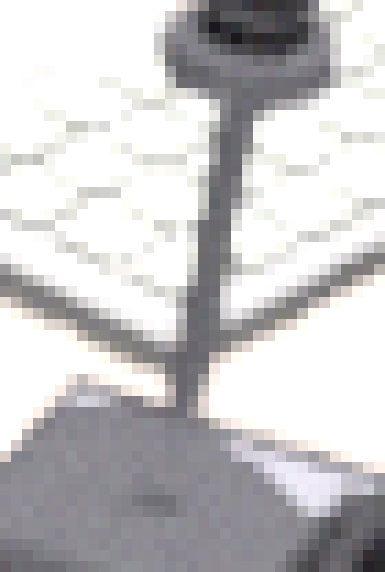

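View pics/top3b.png

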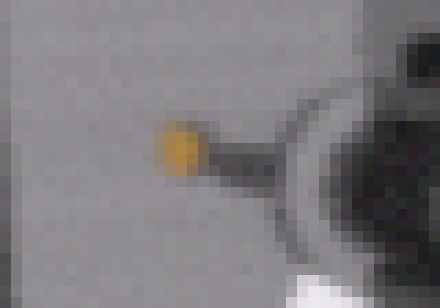

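Side crop: the rod is upright and its tip is near (185,410). The hole is at (155,500) in the same crop. The top crop shows the tip just right of the brass hole at (180,150). After correcting each camera for its tip bias, both put the hole at about (481.1, -155.2). I'll move over it and feel down.

Call:
{"fn": "step_arm", "kwargs": {"travel": [[0.1, -0.05, -0.8], [0.1, -0.05, -1.6], [0.1, -0.05, -2.2], [0.1, -0.05, -2.2], [0.1, -0.05, -2.2], [0.1, -0.05, -2.2]], "turn": [[0, 0, 0], [0, 0, 0], [0, 0, 0], [0, 0, 0], [0, 0, 0], [0, 0, 0]], "grip": [-1, -1, -1, -1, -1, -1]}}

```text
time: 5.72
position: [0.4813, -0.1558, 0.2123]
tcp_rot: [[1.0, 0.0, -0.0], [0.0, -1.0, 0.0], [-0.0, -0.0, -1.0]]
wrist_force: [-0.0, 0.4, -1.7]
width: 0.237
```

Call:
{"fn": "step_arm", "kwargs": {"travel": [[0, 0, -0.1], [0, 0, -0.2], [0, 0, -0.3], [0, 0, -0.4], [0, 0, -0.4], [0, 0, -0.4]], "turn": [[0, 0, 0], [0, 0, 0], [0, 0, 0], [0, 0, 0], [0, 0, 0], [0, 0, 0]], "grip": [-1, -1, -1, -1, -1, -1]}}

```text
time: 6.22
position: [0.4814, -0.1559, 0.2085]
tcp_rot: [[1.0, -0.0, 0.0], [-0.0, -1.0, -0.0], [0.0, 0.0, -1.0]]
wrist_force: [-1.3, -1.7, 1.7]
width: 0.243
```

Contact came at about 3.6 N, so I'm off the hole slightly. I'll lift 3 mm and look again close up.

Call:
{"fn": "step_arm", "kwargs": {"travel": [[0, 0, 0.2], [0, 0, 0.5], [0, 0, 0.5], [0, 0, 0.5], [0, 0, 0.5]], "turn": [[0, 0, 0], [0, 0, 0], [0, 0, 0], [0, 0, 0], [0, 0, 0]], "grip": [-1, -1, -1, -1, -1]}}

```text
time: 6.63
position: [0.4812, -0.1558, 0.2133]
tcp_rot: [[1.0, -0.0, -0.0], [-0.0, -1.0, 0.0], [-0.0, -0.0, -1.0]]
wrist_force: [0.5, -0.3, -2.6]
width: 0.237
```

Run:
```python
from station import sensors,cams
from h import *
s=sensors.get_state();print(s["position"],s["wrist_force"],s["ft_torque"],s["width"])
out=[]
for n in("side","top"):
    c=cams.capture(n);np.savez(n+"4.npz",**c);t=s["position"]-[0,0,.1018]
    p=proj(c,t);print(n,p);u,v=int(p[0]),int(p[1])
    im=c["pixels"][v-20:v+16,u-18:u+18,::-1];print(u-18,v-20)
    out.append(cv2.convertScaleAbs(cv2.resize(im,None,fx=11,fy=11,interpolation=cv2.INTER_NEAREST),alpha=2.2))
cv2.imwrite("pics/b4.png",np.hstack(out))
```

```text
[ 0.48121978 -0.15582243  0.21328642] [ 0.48778167 -0.31987945 -2.63444676] [ 0.03787145  0.03010937 -0.00803238] 0.236887313339291
side [338.16787732 143.08541865]
320 123
top [368.17648149 227.40019844]
350 207
```

View pics/b4.png

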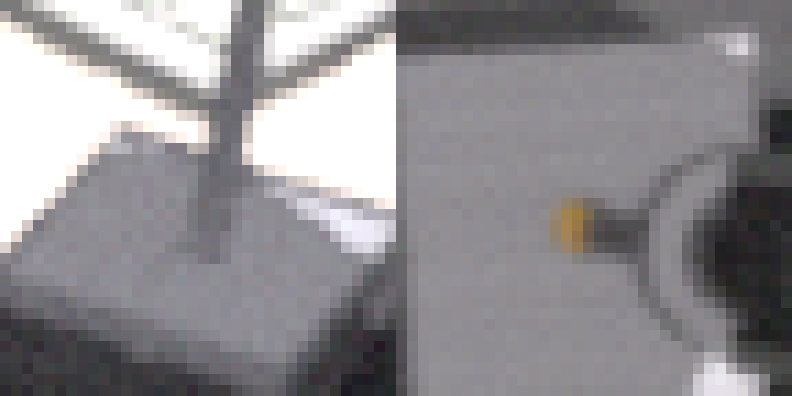

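Run:
```python
from h import *
np.set_printoptions(linewidth=160)
for k in("0","3","4"):
    c=load(f"top{k}.npz")["pixels"].astype(int)
    print(k);
    for ch,nm in((0,'R'),(2,'B')): print(nm);print(c[223:233,361:376,ch])
for k in("0","4"):
    c=load(f"side{k}.npz")["pixels"].astype(int);print("side",k);print(c[136:150,330:347].sum(2)//3)
```

```text
0
R
[[102 102 101 103 102 101 101 101 100 102 101 100  99 101  99]
 [101 102 101 100  96  95  94  94  97  99  98  98  97  98  97]
 [102 100  99  95  91  77  67  77  90  98  98  98 100  99  98]
 [101 101 100  99 104  87  64  58  76  95 100 100 101 100 101]
 [102 101  99 100 105  88  68  53  67  92 100 101 101 101 100]
 [102 102 100  98 100  86  64  52  65  91 102 102 101 102 100]
 [102 102 102  94  86  77  66  63  84  97 100 101 100 100  99]
 [104 103 103 101  97  85  87  93  99 102 102 102 101 102 102]
 [104 104 104 104 103 103 103 103 103 104 103 101 102 104 104]
 [106 104 105 104 103 104 103 104 104 103 103 102 101 102 101]]
B
[[103 103 103 103 103 103 102 103 102 104 103 101 100 101 100]
 [102 102 102 101  95  95  95  95  99 101 100 100  99 100  99]
 [102 101 100  91  73  59  60  76  91  99  99 100 101 100  99]
 [102 102  99  80  56  40  35  49  76  95 101 101 102 102 102]
 [102 102  97  74  52  35  29  36  67  93 101 102 102 102 101]
 [103 104 100  81  56  39  31  40  65  93 102 103 102 103 101]
 [103 103 103  89  68  52  53  62  86  99 101 102 101 101 102]
 [106 105 105 102  99 
[... 3407 characters left out ...]
 67  64  65  65  66  60  51  49  51  54  61  65  76  86  85]
 [ 65  65  66  63  66  62  65  56  50  53  55  60  66  64  64  64  82]
 [ 66  64  65  66  64  65  62  56  50  52  51  59  64  64  65  64  66]
 [ 65  65  64  63  65  63  64  55  50  52  50  60  66  65  66  64  64]
 [ 66  62  65  63  64  64  60  58  54  53  58  62  66  64  66  63  66]
 [ 65  64  65  65  65  60  56  54  54  53  59  65  64  64  64  63  65]
 [ 64  67  64  64  62  62  62  61  55  52  58  66  67  65  65  64  65]
 [ 65  65  65  62  62  63  66  63  64  65  64  65  66  63  65  67  67]
 [ 66  66  64  63  62  65  65  65  65  66  65  63  65  66  64  65  67]
 [ 66  67  63  64  65  67  65  65  66  65  65  64  65  64  67  66  66]]
```

Top crop: the rod's left edge (595,225) leaves the left half of the brass hole visible, so the tip sits too far toward -y and slightly toward -x. I'll shift about (+0.6, +1.6) mm and feel again.

Call:
{"fn": "step_arm", "kwargs": {"travel": [[0.06, 0.16, 0], [0.06, 0.16, 0], [0.06, 0.16, -0.2], [0.06, 0.16, -0.4], [0.06, 0.16, -0.55], [0.06, 0.16, -0.55], [0.06, 0.16, -0.55]], "turn": [[0, 0, 0], [0, 0, 0], [0, 0, 0], [0, 0, 0], [0, 0, 0], [0, 0, 0], [0, 0, 0]], "grip": [-1, -1, -1, -1, -1, -1, -1]}}

```text
time: 7.32
position: [0.4818, -0.1542, 0.2076]
tcp_rot: [[1.0, -0.0, -0.0], [-0.0, -1.0, 0.0], [-0.0, -0.0, -1.0]]
wrist_force: [0.0, 0.2, -2.3]
width: 0.235
```

There is no contact force with the tip 2 mm below the plate top, so it is in the hole. I'll go down gently to confirm.

Call:
{"fn": "step_arm", "kwargs": {"travel": [[0, 0, -0.1], [0, 0, -0.2], [0, 0, -0.3], [0, 0, -0.4], [0, 0, -0.4]], "turn": [[0, 0, 0], [0, 0, 0], [0, 0, 0], [0, 0, 0], [0, 0, 0]], "grip": [-1, -1, -1, -1, -1]}}

```text
time: 7.73
position: [0.4817, -0.1542, 0.2036]
tcp_rot: [[1.0, 0.0, -0.0], [0.0, -1.0, 0.0], [-0.0, -0.0, -1.0]]
wrist_force: [0.3, 0.6, -1.7]
width: 0.241
```

Call:
{"fn": "step_arm", "kwargs": {"travel": [[0, 0, -0.1], [0, 0, -0.2], [0, 0, -0.3], [0, 0, -0.4], [0, 0, -0.4]], "turn": [[0, 0, 0], [0, 0, 0], [0, 0, 0], [0, 0, 0], [0, 0, 0]], "grip": [-1, -1, -1, -1, -1]}}

```text
time: 8.15
position: [0.4818, -0.1542, 0.1996]
tcp_rot: [[1.0, -0.0, -0.0], [-0.0, -1.0, 0.0], [-0.0, -0.0, -1.0]]
wrist_force: [-0.0, -0.7, -1.4]
width: 0.24
```

Call:
{"fn": "step_arm", "kwargs": {"travel": [[0, 0, -0.1], [0, 0, -0.2], [0, 0, -0.3], [0, 0, -0.4], [0, 0, -0.5], [0, 0, -0.5]], "turn": [[0, 0, 0], [0, 0, 0], [0, 0, 0], [0, 0, 0], [0, 0, 0], [0, 0, 0]], "grip": [-1, -1, -1, -1, -1, -1]}}

```text
time: 8.65
position: [0.4817, -0.1541, 0.1946]
tcp_rot: [[1.0, 0.0, -0.0], [0.0, -1.0, 0.0], [-0.0, -0.0, -1.0]]
wrist_force: [0.1, -1.3, -2.3]
width: 0.239
```

Call:
{"fn": "step_arm", "kwargs": {"travel": [[0, 0, -0.1], [0, 0, -0.2], [0, 0, -0.3], [0, 0, -0.4]], "turn": [[0, 0, 0], [0, 0, 0], [0, 0, 0], [0, 0, 0]], "grip": [-1, -1, -1, -1]}}

```text
time: 8.98
position: [0.4821, -0.1543, 0.1911]
tcp_rot: [[1.0, -0.0, 0.001], [-0.0, -1.0, -0.0], [0.001, 0.0, -1.0]]
wrist_force: [-1.5, 1.8, 5.8]
width: 0.236
```

Call:
{"fn": "step_arm", "kwargs": {"travel": [[0, 0, -0.1], [0, 0, -0.2], [0, 0, -0.3], [0, 0, -0.4], [0, 0, -0.5]], "turn": [[0, 0, 0], [0, 0, 0], [0, 0, 0], [0, 0, 0], [0, 0, 0]], "grip": [-1, -1, -1, -1, -1]}}

```text
time: 9.4
position: [0.4824, -0.1542, 0.1866]
tcp_rot: [[1.0, 0.0, 0.002], [0.0, -1.0, -0.0], [0.002, 0.0, -1.0]]
wrist_force: [-1.8, 1.7, 8.4]
width: 0.235
```

Call:
{"fn": "step_arm", "kwargs": {"travel": [[0, 0, -0.1], [0, 0, -0.2], [0, 0, -0.3], [0, 0, -0.4], [0, 0, -0.5]], "turn": [[0, 0, 0], [0, 0, 0], [0, 0, 0], [0, 0, 0], [0, 0, 0]], "grip": [-1, -1, -1, -1, -1]}}

```text
time: 9.82
position: [0.4824, -0.1542, 0.1817]
tcp_rot: [[1.0, 0.0, 0.002], [0.0, -1.0, -0.0], [0.002, 0.0, -1.0]]
wrist_force: [-0.7, 1.5, 10.2]
width: 0.24
```

Call:
{"fn": "step_arm", "kwargs": {"travel": [[0, 0, -0.1], [0, 0, -0.2], [0, 0, -0.3], [0, 0, -0.4], [0, 0, -0.5], [0, 0, -0.6]], "turn": [[0, 0, 0], [0, 0, 0], [0, 0, 0], [0, 0, 0], [0, 0, 0], [0, 0, 0]], "grip": [-1, -1, -1, -1, -1, -1]}}

```text
time: 10.32
position: [0.4824, -0.1542, 0.1758]
tcp_rot: [[1.0, 0.0, 0.002], [0.0, -1.0, -0.0], [0.002, 0.0, -1.0]]
wrist_force: [-2.2, 1.7, 10.8]
width: 0.236
```

Call:
{"fn": "step_arm", "kwargs": {"travel": [[0, 0, -0.1], [0, 0, -0.2], [0, 0, -0.3], [0, 0, -0.4], [0, 0, -0.5], [0, 0, -0.6]], "turn": [[0, 0, 0], [0, 0, 0], [0, 0, 0], [0, 0, 0], [0, 0, 0], [0, 0, 0]], "grip": [-1, -1, -1, -1, -1, -1]}}

```text
time: 10.82
position: [0.4824, -0.1542, 0.1699]
tcp_rot: [[1.0, 0.0, 0.002], [0.0, -1.0, -0.0], [0.002, 0.0, -1.0]]
wrist_force: [-2.0, 1.7, 10.7]
width: 0.239
```

Call:
{"fn": "step_arm", "kwargs": {"travel": [[0, 0, -0.1], [0, 0, -0.2], [0, 0, -0.3], [0, 0, -0.4], [0, 0, -0.5], [0, 0, -0.6]], "turn": [[0, 0, 0], [0, 0, 0], [0, 0, 0], [0, 0, 0], [0, 0, 0], [0, 0, 0]], "grip": [-1, -1, -1, -1, -1, -1]}}

```text
time: 11.32
position: [0.4823, -0.1544, 0.1634]
tcp_rot: [[1.0, 0.0, 0.001], [0.0, -1.0, -0.001], [0.001, 0.001, -1.0]]
wrist_force: [-0.6, 1.1, 6.4]
width: 0.242
```

Call:
{"fn": "step_arm", "kwargs": {"travel": [[0, 0, -0.1], [0, 0, -0.2], [0, 0, -0.3], [0, 0, -0.4], [0, 0, -0.5], [0, 0, -0.6]], "turn": [[0, 0, 0], [0, 0, 0], [0, 0, 0], [0, 0, 0], [0, 0, 0], [0, 0, 0]], "grip": [-1, -1, -1, -1, -1, -1]}}

```text
time: 11.82
position: [0.4823, -0.1543, 0.1574]
tcp_rot: [[1.0, 0.0, 0.001], [0.0, -1.0, -0.0], [0.001, 0.0, -1.0]]
wrist_force: [-2.0, 1.3, 6.7]
width: 0.238
```

Call:
{"fn": "step_arm", "kwargs": {"travel": [[0, 0, -0.1], [0, 0, -0.2], [0, 0, -0.3], [0, 0, -0.4], [0, 0, -0.5], [0, 0, -0.6]], "turn": [[0, 0, 0], [0, 0, 0], [0, 0, 0], [0, 0, 0], [0, 0, 0], [0, 0, 0]], "grip": [-1, -1, -1, -1, -1, -1]}}

```text
time: 12.32
position: [0.4823, -0.1544, 0.1514]
tcp_rot: [[1.0, 0.0, 0.001], [0.0, -1.0, -0.0], [0.001, 0.0, -1.0]]
wrist_force: [-0.5, 0.5, 6.6]
width: 0.241
```

Call:
{"fn": "step_arm", "kwargs": {"travel": [[0, 0, -0.1], [0, 0, -0.2], [0, 0, -0.3], [0, 0, -0.4], [0, 0, -0.5], [0, 0, -0.6]], "turn": [[0, 0, 0], [0, 0, 0], [0, 0, 0], [0, 0, 0], [0, 0, 0], [0, 0, 0]], "grip": [-1, -1, -1, -1, -1, -1]}}

```text
time: 12.82
position: [0.4817, -0.1542, 0.1445]
tcp_rot: [[1.0, -0.0, -0.0], [-0.0, -1.0, 0.0], [-0.0, -0.0, -1.0]]
wrist_force: [-0.1, -0.4, -1.4]
width: 0.233
```

```bash
cat > look.py <<'E'
from station import sensors,cams
from h import *
import sys
s=sensors.get_state();print(s["time"],s["position"],s["wrist_force"],s["ft_torque"],s["width"])
k=sys.argv[1];x=[float(a) for a in sys.argv[2:5]];R=int(sys.argv[5]);out=[]
for n in("side","top"):
    c=cams.capture(n);np.savez(n+k+".npz",**c);p=proj(c,x);u,v=int(p[0]),int(p[1])
    im=c["pixels"][v-R:v+R,u-R:u+R,::-1];print(n,u-R,v-R,400/(2*R))
    out.append(cv2.convertScaleAbs(cv2.resize(im,(400,400),interpolation=cv2.INTER_CUBIC),alpha=2))
cv2.imwrite(f"pics/l{k}.png",np.hstack(out))
E
python3 look.py 5 .482 -.155 .06 45
```

```text
12.8167 [ 0.48173617 -0.15419599  0.14451365] [-0.07227427 -0.35652316 -1.38710616] [ 0.06005292 -0.00899679  0.00150382] 0.23272231354769532
side 289 116 4.444444444444445
top 315 181 4.444444444444445
```

View pics/l5.png

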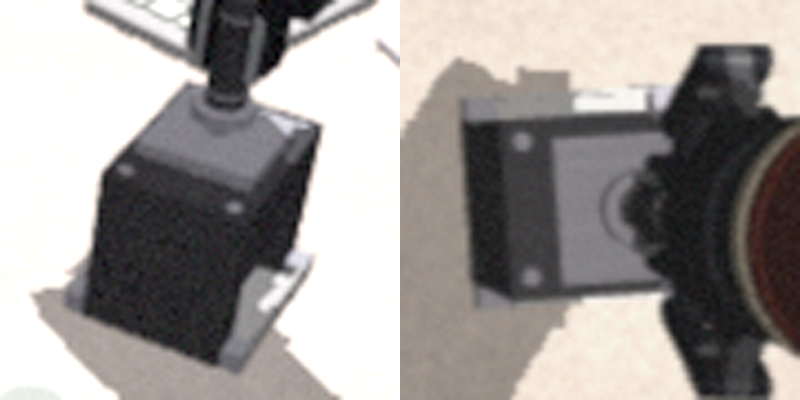

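The force dropped to just the drift's weight with the tip at about 43 mm, so the plug has let go. I'll go 2 mm lower to be sure, then withdraw.

Call:
{"fn": "step_arm", "kwargs": {"travel": [[0, 0, -0.1], [0, 0, -0.2], [0, 0, -0.2], [0, 0, 0], [0, 0, 0.5], [0, 0, 1.2], [0, 0, 2.2], [0, 0, 3.2], [0, 0, 4.2], [0, 0, 5.2]], "turn": [[0, 0, 0], [0, 0, 0], [0, 0, 0], [0, 0, 0], [0, 0, 0], [0, 0, 0], [0, 0, 0], [0, 0, 0], [0, 0, 0], [0, 0, 0]], "grip": [-1, -1, -1, -1, -1, -1, -1, -1, -1, -1]}}

```text
time: 13.75
position: [0.4821, -0.1543, 0.1983]
tcp_rot: [[1.0, 0.0, 0.001], [0.0, -1.0, -0.0], [0.001, 0.0, -1.0]]
wrist_force: [-0.3, 0.1, -1.9]
width: 0.24
```

Call:
{"fn": "step_arm", "kwargs": {"travel": [[0, 0, 1], [0, 0, 2], [0, 0, 3], [0, 0, 4], [0, 0, 4], [0, 2, 4.5], [0, 5, 4.5], [0, 8, 4.5], [0, 10, 4.5], [0, 10, 4.5]], "turn": [[0, 0, 0], [0, 0, 0], [0, 0, 0], [0, 0, 0], [0, 0, 0], [0, 0, 0], [0, 0, 0], [0, 0, 0], [0, 0, 0], [0, 0, 0]], "grip": [-1, -1, -1, -1, -1, -1, -1, -1, -1, -1]}}

```text
time: 14.58
position: [0.4813, -0.051, 0.2416]
tcp_rot: [[1.0, 0.003, -0.001], [0.003, -1.0, 0.001], [-0.001, -0.001, -1.0]]
wrist_force: [-0.6, -0.2, -1.5]
width: 0.234
```

```bash
python3 look.py 6 .482 -.155 .06 45
python3 - <<'E'
from h import *
c=load("top6.npz");print(world(c)[224:232,363:371,2].round(3))
c0=load("top0.npz");print(world(c0)[224:232,363:371,2].round(3))
E
```

```text
14.5833 [ 0.48126212 -0.05098528  0.24161802] [-0.61345637 -0.21821657 -1.54688348] [-0.03086817  0.03622123  0.01112584] 0.23374966794099916
side 289 116 4.444444444444445
top 315 181 4.444444444444445
[[0.584 0.585 0.586 0.603 0.604 0.605 0.648 0.65 ]
 [0.584 0.584 0.586 0.602 0.605 0.605 0.649 0.65 ]
 [0.584 0.584 0.602 0.605 0.605 0.643 0.651 0.651]
 [0.583 0.585 0.602 0.604 0.607 0.649 0.65  0.649]
 [0.584 0.584 0.604 0.605 0.606 0.65  0.651 0.65 ]
 [0.585 0.584 0.603 0.605 0.643 0.651 0.651 0.651]
 [0.584 0.603 0.604 0.605 0.647 0.65  0.653 0.657]
 [0.586 0.603 0.604 0.606 0.648 0.652 0.653 0.657]]
[[0.107 0.108 0.106 0.106 0.105 0.109 0.107 0.108]
 [0.107 0.105 0.105 0.089 0.109 0.107 0.108 0.105]
 [0.108 0.106 0.091 0.09  0.092 0.104 0.107 0.107]
 [0.106 0.089 0.091 0.089 0.089 0.105 0.108 0.108]
 [0.109 0.092 0.091 0.091 0.09  0.103 0.109 0.107]
 [0.108 0.108 0.09  0.088   nan 0.106 0.108 0.106]
 [0.107 0.106 0.106 0.108 0.107 0.105 0.107 0.109]
 [0.107 0.107 0.105 0.107 0.109 0.108 0.11  0.107]]
```

View pics/l6.png

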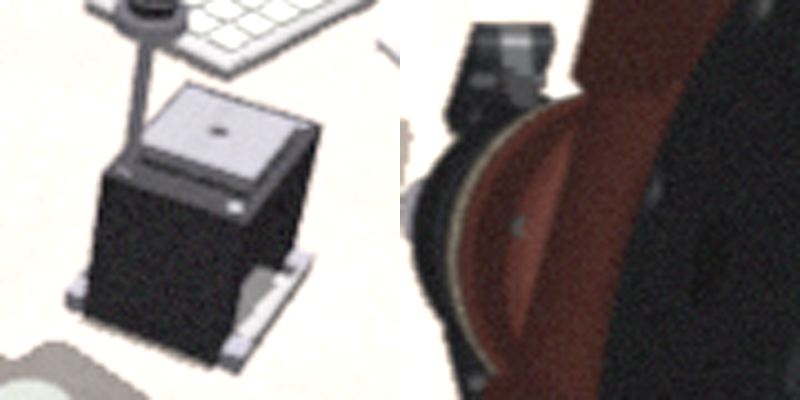

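Call:
{"fn": "step_arm", "kwargs": {"travel": [[0.5, 3, 0], [1.2, 6, 0], [2, 9.5, 0], [2.8, 13, 0], [3.5, 16.5, 0], [4, 19, 0], [4.2, 19.8, 0], [4.2, 19.8, 0], [4.2, 19.8, 0], [4.2, 19.8, 0]], "turn": [[0, 0, 0], [0, 0, 0], [0, 0, 0], [0, 0, 0], [0, 0, 0], [0, 0, 0], [0, 0, 0], [0, 0, 0], [0, 0, 0], [0, 0, 0]], "grip": [-1, -1, -1, -1, -1, -1, -1, -1, -1, -1]}}

```text
time: 15.52
position: [0.5238, 0.1423, 0.2416]
tcp_rot: [[1.0, -0.001, -0.001], [-0.001, -1.0, -0.001], [-0.001, 0.001, -1.0]]
wrist_force: [0.5, -0.4, -1.9]
width: 0.238
```

```bash
python3 look.py 7 .523 .148 .11 35
python3 - <<'E'
from h import *
c=load("top7.npz");print(world(c)[224:232,363:371,2].round(3))
s=load("side7.npz")
for z in(.1398,.085): print(z,[ (proj(q,[.5235,.148,z])) for q in(s,c)])
E
```

```text
15.5167 [0.52382027 0.14226451 0.24162238] [ 0.47670329 -0.36704519 -1.86547724] [-0.01992622  0.02524739 -0.00389901] 0.23751136473883366
side 206 170 5.714285714285714
top 176 168 5.714285714285714
[[0.108 0.109 0.109 0.106 0.107 0.109 0.106 0.109]
 [0.107 0.109 0.108 0.065 0.108 0.104 0.107 0.108]
 [0.107 0.108 0.056 0.056 0.064 0.105 0.105 0.108]
 [0.106 0.052 0.056 0.062 0.066 0.102 0.108 0.107]
 [0.108 0.05  0.056 0.06  0.065 0.106 0.107 0.106]
 [0.108 0.106 0.056   nan 0.103 0.107 0.105 0.106]
 [0.109 0.109 0.106 0.106 0.106 0.108 0.108 0.109]
 [0.109 0.105 0.106 0.108 0.108 0.106 0.107 0.106]]
0.1398 [array([241.39540994, 193.40248198]), array([209.28608352, 202.66422077])]
0.085 [array([241.64675875, 215.46459368]), array([212.39473319, 203.26882831])]
```

View pics/l7.png

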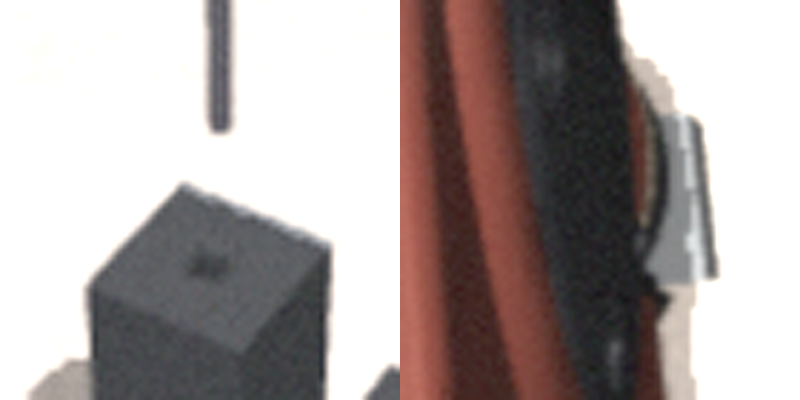

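Side crop: the tip is at (219,130) and the stand's hole at (207,265). A 5.6 mm shift in y lines them up. The depth in the plate hole no longer shows the plug top at 90 mm. Descending into the stand.

Call:
{"fn": "step_arm", "kwargs": {"travel": [[-0.04, 0.56, 0], [-0.04, 0.56, -1], [-0.04, 0.56, -2.5], [-0.04, 0.56, -4], [-0.04, 0.56, -5], [-0.04, 0.56, -5], [-0.04, 0.56, -5]], "turn": [[0, 0, 0], [0, 0, 0], [0, 0, 0], [0, 0, 0], [0, 0, 0], [0, 0, 0], [0, 0, 0]], "grip": [-1, -1, -1, -1, -1, -1, -1]}}

```text
time: 16.2
position: [0.5231, 0.1493, 0.1914]
tcp_rot: [[1.0, -0.0, -0.001], [-0.0, -1.0, -0.0], [-0.001, 0.0, -1.0]]
wrist_force: [-0.8, -0.0, -0.9]
width: 0.238
```

Call:
{"fn": "step_arm", "kwargs": {"travel": [[0, 0, -0.15], [0, 0, -0.3], [0, 0, -0.45], [0, 0, -0.6], [0, 0, -0.8], [0, 0, -0.8]], "turn": [[0, 0, 0], [0, 0, 0], [0, 0, 0], [0, 0, 0], [0, 0, 0], [0, 0, 0]], "grip": [-1, -1, -1, -1, -1, -1]}}

```text
time: 16.7
position: [0.5233, 0.1494, 0.1835]
tcp_rot: [[1.0, 0.0, -0.0], [0.0, -1.0, 0.0], [-0.0, -0.0, -1.0]]
wrist_force: [-0.2, -0.0, -2.0]
width: 0.238
```

Call:
{"fn": "step_arm", "kwargs": {"travel": [[0.03, -0.14, 0], [0.03, -0.14, -0.8], [0.03, -0.14, -1.8], [0.03, -0.14, -2.8], [0.03, -0.14, -3.8], [0.03, -0.14, -4.8], [0.03, -0.14, -5.8], [0.03, -0.14, -6.6], [0.03, -0.14, -6.9], [0.03, -0.14, -6.9]], "turn": [[0, 0, 0], [0, 0, 0], [0, 0, 0], [0, 0, 0], [0, 0, 0], [0, 0, 0], [0, 0, 0], [0, 0, 0], [0, 0, 0], [0, 0, 0]], "grip": [-1, -1, -1, -1, -1, -1, -1, -1, -1, -1]}}

```text
time: 17.53
position: [0.5232, 0.1479, 0.1138]
tcp_rot: [[1.0, 0.0, -0.001], [0.0, -1.0, -0.0], [-0.001, 0.0, -1.0]]
wrist_force: [-0.5, 0.2, -2.0]
width: 0.238
```

Call:
{"fn": "step_arm", "kwargs": {"travel": [[0, 0, -0.05], [0, 0, -0.1], [0, 0, -0.15], [0, 0, -0.2], [0, 0, -0.2]], "turn": [[0, 0, 0], [0, 0, 0], [0, 0, 0], [0, 0, 0], [0, 0, 0]], "grip": [-1, -1, -1, -1, -1]}}

```text
time: 17.95
position: [0.5239, 0.148, 0.113]
tcp_rot: [[1.0, 0.0, 0.0], [0.0, -1.0, 0.0], [0.0, -0.0, -1.0]]
wrist_force: [-0.7, 0.3, -2.2]
width: 0.237
```

Call:
{"fn": "step_arm", "kwargs": {"travel": [[0, 0, 0], [0, 0, 0], [0, 0, -0.05], [0, 0, -0.05]], "turn": [[0, 0, 0], [0, 0, 0], [0, 0, 0], [0, 0, 0]], "grip": [-1, -1, -1, -1]}}

```text
time: 18.28
position: [0.5237, 0.148, 0.1123]
tcp_rot: [[1.0, -0.0, -0.0], [-0.0, -1.0, -0.0], [-0.0, 0.0, -1.0]]
wrist_force: [0.3, 0.4, -1.3]
width: 0.235
```

```bash
python3 look.py 8 .523 .148 .1 28
```

```text
18.2833 [0.52373705 0.14798388 0.11225001] [ 0.28571813  0.40671482 -1.32359805] [ 0.02013058  0.04871936 -0.07152633] 0.23470974481320808
side 213 181 7.142857142857143
top 183 175 7.142857142857143
```

View pics/l8.png

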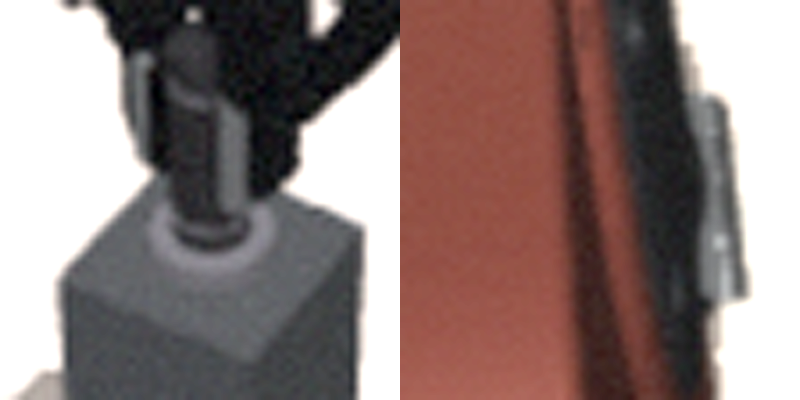

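Side crop: the flange at (212,240) is essentially on the stand top. I'll lower until I feel contact, then release.

Call:
{"fn": "step_arm", "kwargs": {"travel": [[0, 0, -0.05], [0, 0, -0.05], [0, 0, -0.05], [0, 0, -0.05]], "turn": [[0, 0, 0], [0, 0, 0], [0, 0, 0], [0, 0, 0]], "grip": [-1, -1, -1, -1]}}

```text
time: 18.72
position: [0.5238, 0.148, 0.1119]
tcp_rot: [[1.0, -0.0, 0.0], [-0.0, -1.0, 0.0], [0.0, -0.0, -1.0]]
wrist_force: [-0.6, 1.3, 1.1]
width: 0.238
```

Contact at TCP z = 111.9 mm, close to the 111.8 mm at the grasp. I'll open the gripper and retreat upward.

Call:
{"fn": "step_arm", "kwargs": {"travel": [[0, 0, 0], [0, 0, 0], [0, 0, 0], [0, 0, 0], [0, 0, 0], [0, 0, 0], [0, 0, 0]], "turn": [[0, 0, 0], [0, 0, 0], [0, 0, 0], [0, 0, 0], [0, 0, 0], [0, 0, 0], [0, 0, 0]], "grip": [-0.3, 0, 0.5, 1, 1, 1, 1]}}

```text
time: 19.3
position: [0.5238, 0.148, 0.1118]
tcp_rot: [[1.0, -0.0, 0.0], [-0.0, -1.0, 0.0], [0.0, -0.0, -1.0]]
wrist_force: [0.3, -0.0, 0.4]
width: 1.0
```

Call:
{"fn": "step_arm", "kwargs": {"travel": [[0, 0, 1], [0, 0, 2.5], [0, 0, 5], [0, 0, 8], [0, 0, 11], [0, 0, 14], [-2, -3, 16], [-4, -6, 16], [-4, -6, 16], [-4, -6, 16]], "turn": [[0, 0, 0], [0, 0, 0], [0, 0, 0], [0, 0, 0], [0, 0, 0], [0, 0, 0], [0, 0, 0], [0, 0, 0], [0, 0, 0], [0, 0, 0]], "grip": [1, 1, 1, 1, 1, 1, 1, 1, 1, 1]}}

```text
time: 20.13
position: [0.4834, 0.087, 0.2731]
tcp_rot: [[1.0, -0.002, 0.002], [-0.002, -1.0, 0.0], [0.002, -0.0, -1.0]]
wrist_force: [0.3, -0.6, 0.2]
width: 1.004
```

Call:
{"fn": "step_arm", "kwargs": {"travel": [[-2.5, -2.5, 0], [-5, -5, 0], [-7.5, -7.5, 0], [-10, -10, 0], [-12.5, -12.5, 0], [-15, -15, 0], [-15, -15, 0], [-15, -15, 0], [-15, -15, 0]], "turn": [[0, 0, 0], [0, 0, 0], [0, 0, 0], [0, 0, 0], [0, 0, 0], [0, 0, 0], [0, 0, 0], [0, 0, 0], [0, 0, 0]], "grip": [1, 1, 1, 1, 1, 1, 1, 1, 1]}}

```text
time: 20.88
position: [0.3346, -0.0619, 0.2722]
tcp_rot: [[1.0, -0.001, 0.001], [-0.001, -1.0, 0.0], [0.001, -0.0, -1.0]]
wrist_force: [0.1, -0.1, 1.0]
width: 0.999
```

```bash
python3 look.py 9 .523 .148 .1 28
python3 - <<'E'
from h import *
c=load("top9.npz");P=world(c)
cv2.imwrite("pics/t9.png",cv2.convertScaleAbs(cv2.resize(c["pixels"][:,:,::-1],(800,600)),alpha=1.7))
s=load("side9.npz");im=s["pixels"]
cv2.imwrite("pics/s9.png",cv2.convertScaleAbs(cv2.resize(im[120:230,290:400,::-1],(600,600),interpolation=cv2.INTER_CUBIC),alpha=2.5))
m=np.zeros(P.shape[:2],bool);m[190:215,195:225]=1;m&=(P[...,2]>.14)&(P[...,2]<.17)
print("handle top",m.sum(),P[m].mean(0),np.median(P[m][:,2]))
print(P[224:232,363:371,2].round(3))
E
```

```text
20.8833 [ 0.33456272 -0.06190022  0.27215655] [ 0.13968141 -0.06580471  0.96687855] [ 0.01901774 -0.01355412  0.00617124] 0.9986408469918673
side 213 181 7.142857142857143
top 183 175 7.142857142857143
handle top 119 [0.52295441 0.14733628 0.15400755] 0.15462876066530729
[[0.107 0.107 0.106 0.108 0.108 0.109 0.108 0.108]
 [0.107 0.108 0.109 0.059 0.107 0.106 0.108 0.107]
 [0.106 0.106 0.056 0.06  0.064 0.104 0.107 0.109]
 [0.109 0.052 0.057 0.06  0.064 0.101 0.107 0.108]
 [0.108 0.051 0.057 0.06  0.066 0.103 0.104 0.107]
 [0.108 0.108 0.055 0.059 0.1   0.107 0.106 0.106]
 [0.109 0.107 0.106 0.107 0.108 0.108 0.106 0.107]
 [0.108 0.107 0.106 0.107 0.107 0.108 0.107 0.107]]
```

View pics/t9.png

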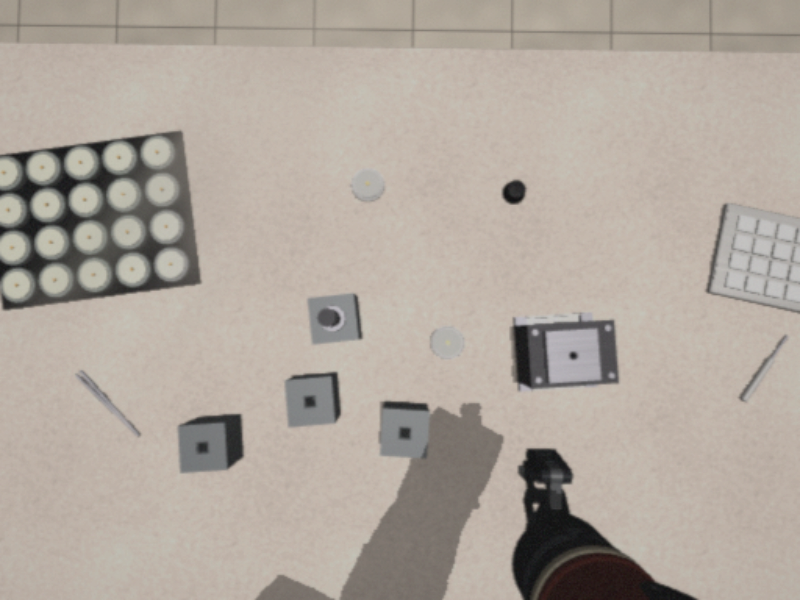

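View pics/s9.png

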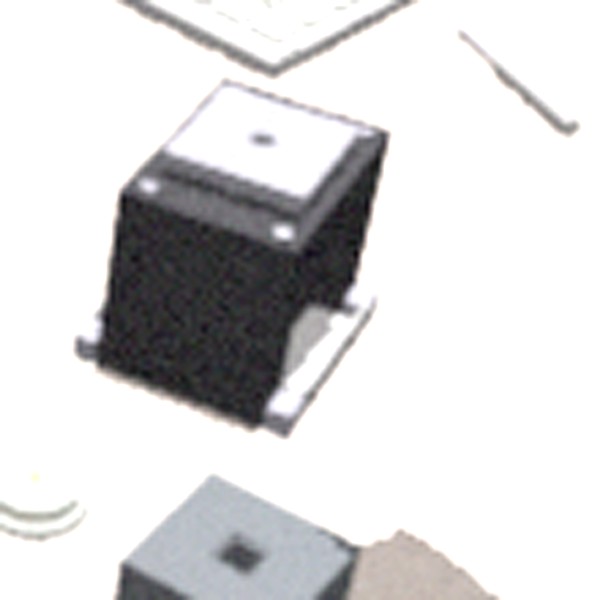

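View pics/l9.png

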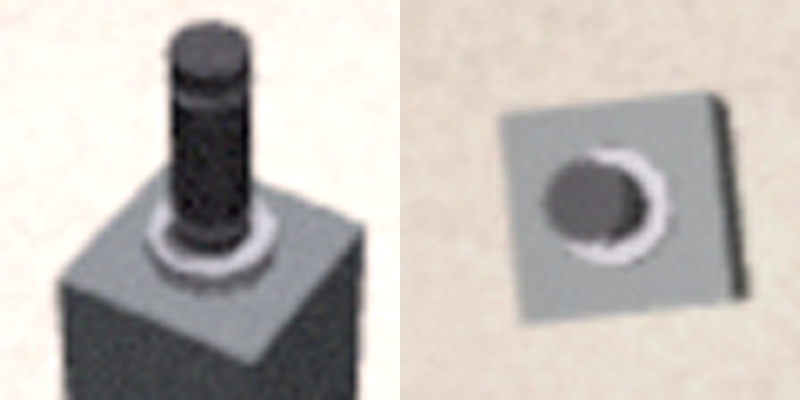

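Top view: the drift is back in the stand at (333,318), with its handle top at 154.6 mm against 154.2 mm at the start. The plate hole at (573,355) is now dark, with no brass. The cases (368,185) and (447,342) and the loupe (514,191) have not moved. Handing in.

```bash
python3 -c "
from station import job
print(job.hand_in())"
```

```text
the job is handed in; nothing more can be done
None
```

The job is done and handed in at about 21 s. The one thing I could not see directly is the plug lying in the tray, because the block hides it from both cameras.

- **Finding the hole:** I took the drift from the farthest stand and felt for the guide plate's hole. The first try touched the plate with about 4 N; after one small shift the tip went in without force.
- **Pushing the plug:** The force on the plug read about 13 N at most (sampled at the end of each move). It fell to zero between 50 and 43 mm tip height, and I went about 2 mm lower before pulling out.
- **Plug out of the bore:** The brass no longer shows in the plate's hole, and the depth there no longer shows the plug's top at about 90 mm.
- **Drift home:** I stood it back until the flange touched the stand, at 111.9 mm tool height against 111.8 mm at the grasp. The camera puts the handle top at 154.6 mm, against 154.2 mm at the start.
- **Things nearby:** The cases and the loupe are at the same pixels as before, and the arm is clear of everything.

The two cameras disagreed by about 1–2 mm on where the hole was; the feel settled it.

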